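# Let the press ram down off its ratchet

## Robot

A 6-joint arm with a two-finger parallel gripper is mounted at the origin on the work surface; the furniture and walls round the work are solid. World frame = base frame: x ahead of the robot, y to its left, z up, the work surface at z = 0. Lengths are in m, angles in rad, forces in N, time in s.
With the tool pointing down it reaches from about 0.325 to 0.875 m from the base axis. Payload 4.4 kg.
Tool frame: the origin (TCP) lies at the very end of the fingers, on their centre line; the grasp point (between the pads) lies 19 mm behind it; z points along the fingers, y is the line along which they close (so a half turn about z gives the same grasp; the last joint's range is limited). The gripper opens to 85 mm and grips with 20 to 120 N. Pads are 22 mm wide; open, the fingers measure 114 mm over their backs; the gripper's body (76 mm by 85 mm) begins 54 mm behind the grasp point. The pads swing forward as they close: fully open they stand 13 mm farther back than shut.
Start: joints at [-1.262, 0.207, 1.542, -0, 1.393, -0.15], TCP at [0.255, -0.515, 0.231] pointing down, gripper open.
Joint ranges: [-2.73, 2.73], [-0.86, 2.22], [0.23, 2.46], [-1.11, 4.25], [0.08, 2.63], [-2.82, 2.82]. Speed limits (rad/s): [2.79, 2.79, 3.14, 3.14, 3.14, 3.14].

## Interface

Orientations are given as a unit quaternion [w, x, y, z].
In Python, from bench import arm gives the robot as it stands. Calls block until the motion is done:
- arm.move_pose(position, orientation): joint-space move of the TCP to a pose.
- arm.move_straight(position, ori=None, rate=0.15, guard=None): straight line of the TCP; ori=None keeps the orientation; rate is the mean speed in m/s. With guard (N) it stops when the force on the tool has changed by that much, and returns True; else False.
- arm.move_joints(angles): joint-space move.
- arm.command_gripper(opening): finger opening in m; the grip force is fixed at half the most; returns when the fingers have stopped.
- arm.dwell(seconds).
- arm.ik(position, orientation): joint angles nearest the present ones, or None.
- arm.sense(): the state.
- arm.camera(name): name is "side" or "top" or "wrist"; returns a dict with "frame" (480x640x3 uint8, blue, green, red), "mtx" (3x3 intrinsics, pixels), "R" (3x3) and "t" (3): a world point X has camera coordinates R X + t; the wrist camera has in their place "mount" (4x4, takes a point from camera to tool coordinates, whose origin is the TCP and whose axes are the flange's). Camera axes: x right, y down, z forward; pixel columns grow to the right and rows downward; lengths in m; the calibration is good to about 2 mm. A picture is of the moment at which its call begins: read the wrist's pose just before it. There is no depth.
A pose or a line that the arm cannot do raises arm.MotionError and nothing moves.
- arm.close_job(): hands the job in; it is judged then, once.
Trained networks look in the newest picture that a camera, given by its name, has taken for a name from the list of things; names that differ only in an ending like _2 or _b are one class to them, and where a whole thing is asked for, a point or a joint stands for the part that bears it (a point fixed in the world has none). Each returns a list of dicts, best first, with "p" (0 to 1); they miss things now and then, are a little off and sometimes report something else, mostly with a low value. They report only what shows in the picture. A call takes as long as a camera call. They do not tell look-alikes from the thing itself.
- arm.masks_of(query, camera): "pixels" (480x640 bool, what is visible of it) and "bbox" ([left, top, width, height] in pixels, round what is visible of it).
The state is a dict: "time_s": time; "joint_positions": joint angles; "qvel": joint speeds; "effort": joint torques, N m; "ee_pos": TCP position; "tool_rot": TCP orientation; "force": force on the tool from outside, world axes, zero at the start; "moment": the same for the moment, N m; "width": finger opening in m; "gripper_force": force on a finger pad.
Only numpy, scipy, OpenCV 4.12 (cv2) and the standard library are available. Lean on these libraries where they do the work, as an engineer would, in place of code of your own. Each camera call takes 0.05 s, during which the arm holds its last target. There are 200 camera calls.

## Task

The ram of the small bench press is parked up on its ratchet; let it down onto the mould block that stands under it. Push the pawl's ball-ended lever fully over, away from the robot; the loaded pawl stays caught, so wind the crank up a touch until the pawl springs clear of the ratchet wheel, then, keeping hold of the crank, wind the ram down until its rubber pad sits on the mould with the ram's whole weight, and let go of the crank. Do not let the ram drop onto the mould, do not force it down harder than its own weight needs, and leave the mould and the things lying around where they are.

Things in the scene. Friction and masses are not known exactly. Their poses are not given: they have to be found in the camera images.
- press: grey bench press fixed to the table: base plate 215 x 130 x 18 mm, column at the back, head at 153-235 mm height. Origin under the base's middle, x from its front (mould side) to its back (column), y to its left. Ratchet wheel, pawl, lever and crank are on its right (-y) side. The ram rises to 320 mm above the table
- selector (a joint): the lever that works the pawl, on the pawl's pin (x 72, z 252 mm in the press frame). 0 = leaning 0.375 rad to the press's front, pawl sprung in; 0.75 = hard over to the back (press +x), pawl sprung out. Stiff: about 4 N at the ball moves it and it stays where left; end stop at 0.75
- selector_ball (a point): centre of the lever's black ball, 18 mm diameter, 50 mm from the pin, about 300 mm above the table, y = -62 mm in the press frame; it swings in an arc along the press's x, some 37 mm in all. Free air in front of it, above it and 25 mm to either side; the crank knob swings past 25 mm or more outboard of it
- pawl_nose (a point): nose of the steel pawl (57 mm long, 10 mm thick) on top of the ratchet wheel (18 teeth, 92 mm diameter, 8 mm deep). In a tooth gap it is about 236 mm above the press's origin; sprung clear it stands some 20 to 28 mm higher. While the ram hangs on it, it stays caught even with the lever over; winding the crank up a few degrees (well under one tooth) frees it
- shaft_axis (a point): point on the crank's turning axis (the press's y direction), in the plane of the middle of the knob; x 14, y -122, z 195 mm in the press frame
- knob_mid (a point): middle of the crank's black round knob, 23 mm diameter, 52 mm long along the press's y, turning freely on its pin; 75 mm from shaft_axis. At the start it is above the shaft, leaning 12 to 58 degrees to the press's front. Turning its top towards the front winds the ram up, towards the back winds it down: 20 mm of ram per rad (geared without play)
- crank: the turning part, one piece: shaft, ratchet wheel (92 mm diameter) and crank arm with its knob. Origin on the shaft's axis in the press's middle plane (x 14, y 0, z 195 mm in the press frame), 122 mm from shaft_axis
- ram: steel ram, sliding straight up and down in the head: 28 mm square bar, lock nut, and under it a round foot, 72 mm diameter, faced with hard rubber, on a threaded spindle that is screwed out by 0 to 9 mm. Origin: on its axis, where the pad's underside would be with the foot screwed fully in. 2 to 3 kg in all; with the pawl clear it pulls the knob down-winding with about 5 to 8 N
- mould: white machined mould block, 110 x 85 x 75 mm, 1 kg, loose on the steel packing plate under the ram; the pad starts 5 to 36 mm above its top. Origin at the centre of its underside
- mould_top (a point): centre of the mould block's flat top face (75 mm above its underside), on which the pad comes to rest
- fixture: bystander, loose: small white stepped fixture, 38 x 120 x 36 mm; origin at the centre of its underside
- tape: bystander, loose: roll of cream paper tape, 110 mm diameter, 38 mm high; origin at the centre of its underside
- calliper: bystander, loose: steel dial calliper, 58 x 150 x 13 mm; origin at the centre of its underside
- spinner: bystander, loose: thin teal half-shell, 90 mm diameter, 16 mm high; origin at the centre of its underside
Not all that is in view belongs to the job. There is more than one size of the mould; the job needs the larger.

How it is judged:
On the way, in this order (a step that is already met when the one before it is completed fails the run):
1. the lever is pushed over to release while the pawl is still caught in the wheel (value of joint selector above 0.62 rad and z of pawl_nose in the frame of press below 0.242 m), for 0.1 s.
2. the pawl has sprung clear of the ratchet wheel (z of pawl_nose in the frame of press above 0.25 m), for 0.1 s.
3. with the crank still held, the ram sits on the mould with its weight (contact force between ram and mould above 13 N and contact force between the fingers and crank above 2 N), for 0.3 s.
At the end, for the whole second after the job is handed in: the pawl stands clear of the wheel (nose over 250 mm above the press's origin) and the ram rests still on the upright mould block with its own weight (over 13 N) (z of pawl_nose in the frame of press above 0.25 m and contact force between ram and mould above 13 N and horizontal distance between ram and mould_top below 0.022 m and linear speed of ram below 0.01 m/s and angle between mould's own z axis and vertical below 0.03 rad); the robot touches nothing.
It fails at once if the ram drops (faster than 0.08 m/s) (linear speed of ram above 0.08 m/s).
It fails at once if the mould is pressed with over 65 N (contact force between ram and mould above 65 N).
It fails at once if the mould block is shifted by over 10 mm (distance of mould from where it was at the start of the episode above 0.01 m).
It fails at once if one of the things lying around is moved by over 20 mm (distance of any of fixture, tape, calliper, spinner from where it was at the start of the episode above 0.02 m).
It also fails if it takes over 69 s, if anything falls off the work surface, if the arm or the gripper's body presses on something with over 40 N, if the wrist force passes 120 N, or if a joint passes its speed limit or range.

## Working session

There is one attempt and no reset: what is moved stays moved. The work goes in short steps, each a Python script; the robot and the scene stay as the last script left them, time stands still between calls to the robot, and variables do not carry over. Pictures are saved under pics/ and viewed, at most 10 in all, crops included, and the job is handed in when it is done.

```bash
ls; mkdir -p pics; python3 - <<'E'
from bench import arm
import cv2, numpy as np
s=arm.sense(); print(s["time_s"],s["ee_pos"],s["tool_rot"],s["force"],s["width"])
for c in ("side","top"):
    d=arm.camera(c); cv2.imwrite(f"pics/{c}0.png",d["frame"]); print(c,d["mtx"].tolist(),np.round(d["R"],4).tolist(),np.round(d["t"],4).tolist(), (-d["R"].T@d["t"]).round(3))
    for q in ("press","selector_ball","knob_mid","ram","mould","crank","selector","pawl_nose"):
        r=arm.masks_of(q,c)
        print(q,[(round(m["p"],2),m["bbox"]) for m in r][:3])
E
```

```text
pics
0.0 [ 0.25492872 -0.5145394   0.23009668] [-1.16444283e-03  9.73687554e-01  2.27884144e-01 -9.14206972e-05] [ 0.54625963  0.48141407 -0.14016284] 0.0852971056815445
side [[449.865865280659, 0.0, 329.85169781664194], [0.0, 449.865865280659, 235.04891078105985], [0.0, 0.0, 1.0]] [[-0.9421, -0.3353, -0.002], [-0.1635, 0.4645, -0.8703], [0.2927, -0.8196, -0.4924]] [0.5325, 0.2425, 0.9956] [0.25  0.882 0.702]
press [(0.69, [275.3, 169.3, 97.8, 148.6])]
selector_ball [(0.68, [310.1, 171.2, 12.3, 27.4])]
knob_mid [(0.51, [355.7, 182.4, 9.5, 9.1])]
ram [(0.65, [318.4, 181.0, 29.9, 80.9]), (0.5, [273.1, 168.3, 99.2, 150.1])]
mould [(0.9, [292.8, 305.0, 39.7, 47.3]), (0.57, [298.3, 249.7, 56.3, 53.5])]
crank [(0.87, [340.3, 184.1, 25.5, 29.4])]
selector [(0.49, [307.9, 168.0, 16.6, 32.6])]
pawl_nose [(0.48, [308.5, 190.7, 12.0, 6.7])]
top [[511.9263579366677, 0.0, 324.8141486176791], [0.0, 511.9263579366677, 246.0287276330281], [0.0, 0.0, 1.0]] [[-0.0146, -0.9996, -0.0231], [-0.9823, 0.0187, -0.1866], [0.187, 0.02, -0.9822]] [0.0205, 0.6027, 1.2753] [ 0.354 -0.016  1.365]
press [(0.9, [300.9, 198.0, 92.2, 102.5])]
selector_ball [(0.47, [349.5, 212.6, 14.0, 25.0])]
knob_mid [(0.7, [370.1, 254.0, 27.2, 11.5])]
ram [(0.62, [317.2, 235.4, 26.6, 28.6])]
mould [(0.65, [306.7, 243.8, 36.7, 41.0]), (0.6, [250.7, 253.8, 33.4, 35.4]), (0.16, [412.8, 296.1, 51.4, 42.2])]
crank [(0.7, [346.4, 239.5, 49.8, 31.0])]
selector [(0.58, [347.5, 209.3, 17.0, 28.6])]
pawl_nose [(0.69, [345.3, 207.9, 11.4, 30.2]), (0.69, [346.2, 209.2, 18.7, 28.1]), (0.67, [305.5, 240.5, 32.3, 43.4])]
```

```bash
python3 - <<'E'
import cv2
a=cv2.imread("pics/side0.png")[140:380,200:460]; b=cv2.imread("pics/top0.png")[160:360,220:480]
a=cv2.resize(a,None,fx=3,fy=3,interpolation=2)[:600]; b=cv2.resize(b,None,fx=3,fy=3,interpolation=2)
cv2.imwrite("pics/a.png",a);cv2.imwrite("pics/b.png",b)
E
```

```text
(no output)
```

View pics/a.png

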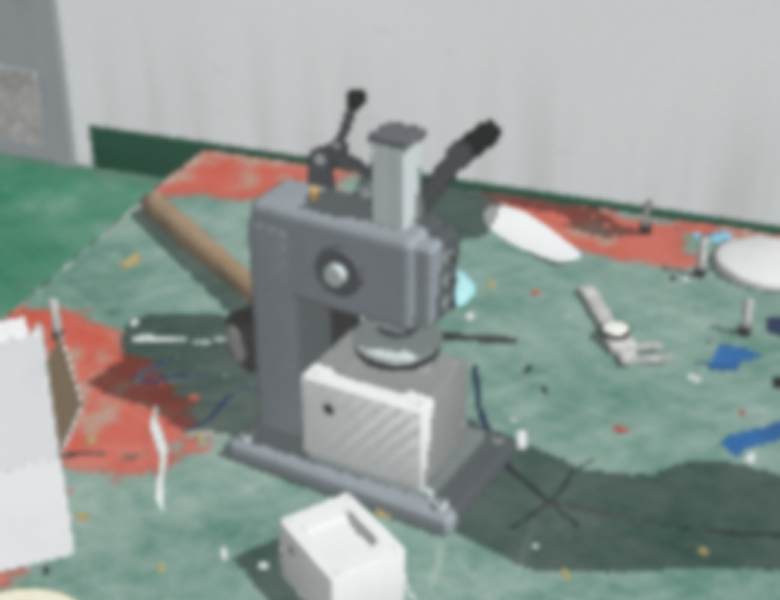

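View pics/b.png

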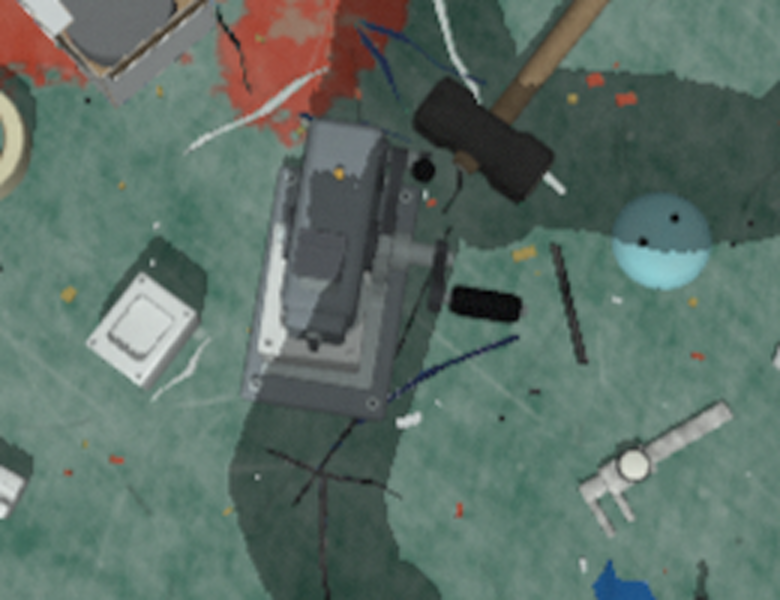

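View pics/top0.png

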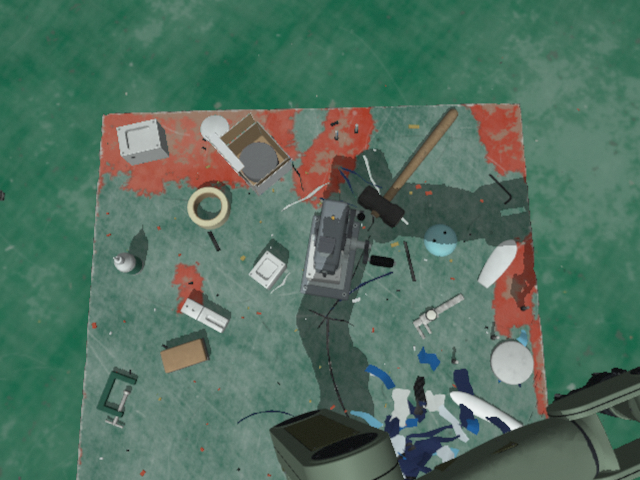

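The press faces the robot with a small negative yaw. In the top crop the ball is at about (423,168), the knob at (486,304) and the base corners are visible. The smaller look-alike mould stands to its left. Next I fit the press pose from points in both views.

```bash
cat > fit.py <<'E'
import numpy as np
from scipy.optimize import least_squares
def press_pt(p,q):
    c,s=np.cos(p[2]),np.sin(p[2]); q=np.asarray(q,float)
    return np.array([p[0]+c*q[0]-s*q[1],p[1]+s*q[0]+c*q[1],q[2]])
def ball(sel): a=sel-.375; return [.072+.05*np.sin(a),-.062,.252+.05*np.cos(a)]
def knob(th,y=-.122): return [.014+.075*np.sin(th),y,.195+.075*np.cos(th)]  # th: + to the back
def proj(c,X):
    v=c["R"]@X+c["t"]; u=c["mtx"]@v; return u[:2]/u[2]
E
python3 - <<'E'
from bench import arm
from fit import *
C={n:arm.camera(n) for n in("top","side")}
T=lambda x,y:(220+x/3,160+y/3); S=lambda x,y:(200+x/3,140+y/3)
fx=.1075;fy=.065
obs=[("top",(-fx,fy,.018),T(242,397)),("top",(-fx,-fy,.018),T(383,417)),("top",(fx,fy,.018),T(287,160)),
("side",(-fx,fy,.018),S(452,515)),("side",(fx,fy,.018),S(228,437)),("side",(-fx,-fy,.018),S(514,437)),
("top","b",T(423,168)),("side","b",S(356,99)),("top","k",T(486,304)),("side","k",S(478,137))]
def res(p,full=False):
    r=[]
    for n,q,uv in obs:
        if isinstance(q,str): q=ball(p[3]) if q=="b" else knob(p[4])
        r.append(proj(C[n],press_pt(p,q))-np.array(uv))
    return np.array(r) if full else np.ravel(r)
s=least_squares(res,[.55,0,-.1,0,-.6],loss="soft_l1")
print(s.x.round(4)); print(res(s.x,1).round(1).tolist())
np.save("p0.npy",s.x)
print("ball",press_pt(s.x,ball(s.x[3])),"knob",press_pt(s.x,knob(s.x[4])),np.degrees(s.x[4]))
E
```

```text
[ 0.5826 -0.005  -0.1821 -0.0863 -0.653 ]
[[-0.7, -0.5], [1.0, 0.9], [-1.8, 0.4], [-1.5, 0.8], [-0.6, 0.1], [1.4, -1.2], [0.9, 0.5], [-0.1, -0.6], [0.3, -0.3], [-0.2, 0.9]]
ball [ 0.62031108 -0.07496572  0.29677296] knob [ 0.52947897 -0.11925068  0.25456893] -37.41530570061102
```

```bash
cat >> fit.py <<'E'
from scipy.spatial.transform import Rotation as Rn
def ori(p,da=0): a=p[2]+np.pi/2+da; return [0,np.cos(a/2),np.sin(a/2),0]
def wristcam(arm,q=()):
    s=arm.sense(); d=arm.camera("wrist"); w,x,y,z=s["tool_rot"]
    M=np.eye(4); M[:3,:3]=Rn.from_quat([x,y,z,w]).as_matrix(); M[:3,3]=s["ee_pos"]
    I=np.linalg.inv(M@d["mount"]); d["R"]=I[:3,:3]; d["t"]=I[:3,3]; return d
E
python3 - <<'E'
from bench import arm
from fit import *
import cv2
p=np.load("p0.npy")
s=arm.sense()["ee_pos"]
arm.move_straight([s[0],s[1],.40],rate=.25)
arm.move_pose(press_pt(p,(-.03,-.085,.47)),ori(p))
arm.command_gripper(0.0)
d=wristcam(arm)
np.savez("w1.npz",**{k:d[k] for k in("R","t","mtx")})
im=d["frame"].copy(); cv2.imwrite("pics/w1raw.png",im)
for n,q in(("ball",ball(0)),("knob",knob(p[4])),("c1",(-.1075,-.065,.018)),("c2",(.1075,-.065,.018)),("k1",knob(p[4],-.096)),("k2",knob(p[4],-.148))):
    u=proj(d,press_pt(p,q)); print(n,u.round(1)); cv2.circle(im,tuple(int(v) for v in u),3,(0,0,255),1)
for q in("selector_ball","knob_mid","crank","pawl_nose"):
    print(q,[(round(m["p"],2),m["bbox"]) for m in arm.masks_of(q,"wrist")][:2])
cv2.imwrite("pics/w1.png",im); s=arm.sense(); print(s["time_s"],s["joint_positions"],s["ee_pos"],-d["R"].T@d["t"],d["R"][2])
E
```

```text
ball [434.8 190.2]
knob [323.2 248.7]
c1 [270.2 161.6]
c2 [422.1 161.8]
k1 [323.2 220.7]
k2 [323.2 275.6]
selector_ball [(0.8, [370.9, 149.5, 79.2, 52.9]), (0.58, [306.2, 71.5, 54.0, 71.7])]
knob_mid [(0.59, [307.9, 217.0, 27.1, 62.5])]
crank [(0.98, [309.2, 146.7, 104.3, 137.2])]
pawl_nose [(0.68, [367.6, 148.9, 83.0, 18.8])]
4.725 [-3.12423037e-01  6.87412225e-02  1.21854727e+00 -1.36197442e-05
  1.85423874e+00 -1.30429463e-01] [ 0.5377376  -0.08310918  0.47003256] [ 0.55049227 -0.0126958   0.61283439] [-0.0509103  -0.27721255 -0.95945888]
```

View pics/w1.png

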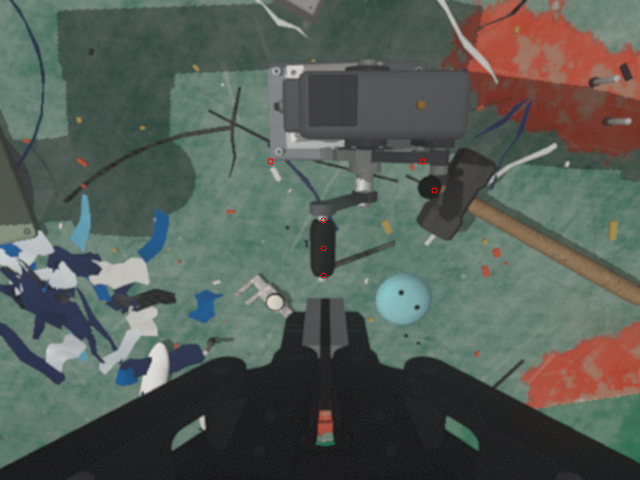

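The wrist view matches the fit: ball at (430,187), about 5 px from the prediction, and knob at (322,247), within 2 px. I refit with these, then push the lever.

```bash
python3 - <<'E'
from bench import arm
from fit import *
p=np.load("p0.npy")
C={n:arm.camera(n) for n in("top","side")}; C["w"]=np.load("w1.npz")
T=lambda x,y:(220+x/3,160+y/3); S=lambda x,y:(200+x/3,140+y/3)
fx=.1075;fy=.065
obs=[("top",(-fx,fy,.018),T(242,397)),("top",(-fx,-fy,.018),T(383,417)),("top",(fx,fy,.018),T(287,160)),
("side",(-fx,fy,.018),S(452,515)),("side",(fx,fy,.018),S(228,437)),("side",(-fx,-fy,.018),S(514,437)),
("top","b",T(423,168)),("side","b",S(356,99)),("top","k",T(486,304)),("side","k",S(478,137)),
("w","b",(430,187)),("w","k",(322.5,247)),("w",(-fx,-fy,.018),(270.5,160.5)),("w",(-fx,fy,.018),(270,65.5))]
def res(x,full=False):
    p=[x[0],x[1],x[2],0,x[3]]; r=[]
    for n,q,uv in obs:
        if isinstance(q,str): q=ball(0) if q=="b" else knob(p[4])
        r.append(proj(C[n],press_pt(p,q))-np.array(uv))
    return np.array(r) if full else np.ravel(r)
s=least_squares(res,[*p[:3],p[4]],loss="soft_l1")
print(s.x.round(4)); print(res(s.x,1).round(1).tolist())
p=np.array([*s.x[:3],0,s.x[3]]); np.save("p.npy",p)
arm.move_pose(press_pt(p,(.010,-.062,.36)),ori(p))
print(arm.move_straight(press_pt(p,(.010,-.062,.290)),rate=.12,guard=8))
f0=np.array(arm.sense()["force"]); d=press_pt(p,(1,0,0))-press_pt(p,(0,0,0))
for x in np.arange(.02,.0721,.004):
    g=arm.move_straight(press_pt(p,(x,-.062,.290)),rate=.06,guard=25)
    s=arm.sense(); f=(np.array(s["force"])-f0)@d; print(round(x,3),g,round(f,2),np.round(s["ee_pos"],4),round(s["time_s"],2))
    if g or f<-18: break
E
```

```text
[ 0.5813 -0.0035 -0.1833 -0.6351]
[[-1.3, -0.0], [0.4, 1.5], [-2.3, 0.9], [-1.2, 1.3], [-0.4, 0.5], [1.7, -0.7], [0.5, -0.8], [-1.1, -1.3], [-0.3, -0.2], [-0.2, 0.8], [2.8, 1.7], [-0.0, 0.6], [-1.5, 0.1], [-4.5, -4.6]]
False
0.02 False 0.25 [ 0.5904 -0.0683  0.2906] 6.42
0.024 False -1.35 [ 0.5937 -0.0688  0.2899] 6.67
0.028 False -0.36 [ 0.5976 -0.0696  0.2899] 6.92
0.032 False -5.08 [ 0.6009 -0.0701  0.2905] 7.17
0.036 False -6.3 [ 0.6053 -0.071   0.2922] 7.42
0.04 False -6.31 [ 0.6098 -0.0718  0.2933] 7.67
0.044 False -3.74 [ 0.6137 -0.0725  0.2919] 7.92
0.048 False -3.41 [ 0.6173 -0.0732  0.2904] 8.18
0.052 False -3.5 [ 0.6211 -0.0739  0.2898] 8.43
0.056 False -2.74 [ 0.6252 -0.0746  0.2898] 8.68
0.06 False -2.53 [ 0.629  -0.0753  0.2897] 8.93
0.064 False -2.9 [ 0.6327 -0.076   0.2894] 9.18
0.068 False -7.55 [ 0.6352 -0.0764  0.2891] 9.43
0.072 False -16.65 [ 0.6359 -0.0765  0.2889] 9.68
```

```bash
python3 - <<'E'
from bench import arm
from fit import *
import cv2
p=np.load("p.npy")
arm.move_straight(press_pt(p,(.045,-.062,.292)),rate=.15)
arm.move_straight(press_pt(p,(.045,-.062,.36)),rate=.2)
k=knob(p[4],-.130)
arm.move_straight(press_pt(p,(k[0],k[1],.36)),rate=.2)
arm.command_gripper(.055)
d=wristcam(arm); im=d["frame"].copy()
for q in(ball(.75),knob(p[4]),knob(p[4],-.096),knob(p[4],-.148)):
    u=proj(d,press_pt(p,q)); print(u.round(1)); cv2.circle(im,tuple(int(v) for v in u),3,(0,0,255),1)
cv2.imwrite("pics/w2.png",im); s=arm.sense(); print(s["time_s"],s["ee_pos"],s["width"],s["force"])
E
```

```text
[578.6 132. ]
[324.9 231.1]
[325.  189.1]
[324.9 270.8]
11.775 [ 0.52767563 -0.12564427  0.35999318] 0.05519400858769238 [ 0.39467154  0.08296183 -0.39038372]
```

View pics/w2.png

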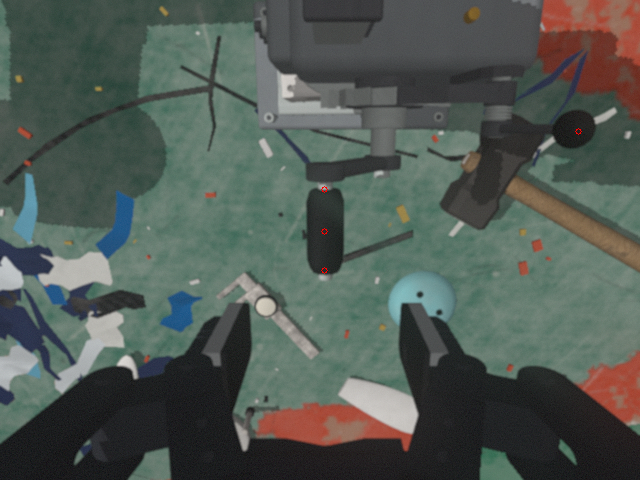

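The lever has stayed over, with the ball at (574,129) where the fit puts it for 0.75. The knob is at (325,231), centred between the fingers. Next: grip and wind up a touch.

```bash
cat >> fit.py <<'E'
def tcp(p,th,off=0): k=knob(th,-.130); return press_pt(p,(k[0],k[1],k[2]-.019))+off
def tang(p,th): t=press_pt(p,(np.cos(th),0,-np.sin(th)))-press_pt(p,(0,0,0)); r=press_pt(p,(np.sin(th),0,np.cos(th)))-press_pt(p,(0,0,0)); return t,r
E
python3 - <<'E'
from bench import arm
from fit import *
p=np.load("p.npy"); th=p[4]
f0=np.array(arm.sense()["force"]); np.save("f0.npy",f0)
print(arm.move_straight(tcp(p,th),rate=.12,guard=8))
arm.command_gripper(0.0)
def show(th):
    s=arm.sense(); t,r=tang(p,th); f=np.array(s["force"])-f0
    print(round(th,3),"ft",round(f@t,2),"fr",round(f@r,2),"w",round(s["width"],4),"g",round(s["gripper_force"],1),(np.array(s["ee_pos"])-tcp(p,th)).round(4),round(s["time_s"],2))
show(th)
for i in range(6):
    th-=.03; arm.move_straight(tcp(p,th),rate=.04); show(th)
for c in("side","wrist"):
    d=wristcam(arm) if c=="wrist" else arm.camera(c)
    import cv2; cv2.imwrite(f"pics/up_{c}.png",d["frame"])
    print(c,[(round(m["p"],2),m["bbox"]) for m in arm.masks_of("pawl_nose",c)][:2])
np.save("th.npy",th)
E
```

```text
False
-0.635 ft -0.18 fr 4.69 w 0.0214 g 58.5 [ 0.0001 -0.0001  0.0008] 13.36
-0.665 ft 3.87 fr 5.34 w 0.0209 g 58.7 [ 0.0013 -0.0004  0.0017] 13.61
-0.695 ft 4.83 fr 4.63 w 0.0211 g 58.8 [ 0.0019 -0.0005  0.0023] 13.86
-0.725 ft 5.5 fr 5.59 w 0.0212 g 58.9 [ 0.0022 -0.0005  0.0027] 14.11
-0.755 ft 6.16 fr 6.1 w 0.0211 g 58.9 [ 0.0022 -0.0006  0.0029] 14.36
-0.785 ft 5.98 fr 7.12 w 0.0212 g 58.9 [ 0.0021 -0.0006  0.003 ] 14.61
-0.815 ft 5.87 fr 8.73 w 0.021 g 59.0 [ 0.0018 -0.0005  0.003 ] 14.86
side [(0.65, [307.1, 190.6, 15.7, 1.8])]
wrist [(0.67, [525.8, 23.5, 114.2, 53.4])]
```

```bash
python3 - <<'E'
import cv2,numpy as np
a=[cv2.resize(cv2.imread(f"pics/{n}.png")[160:225,280:380],None,fx=4,fy=4,interpolation=2) for n in("side0","up_side")]
cv2.imwrite("pics/cmp.png",np.vstack(a))
E
```

```text
(no output)
```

View pics/cmp.png

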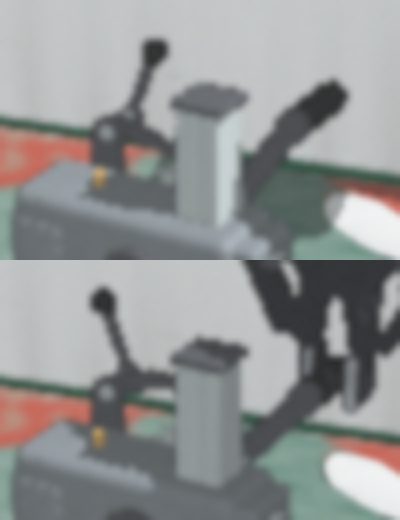

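The pawl now stands level, where before it sloped down onto the wheel. The lever is over and the crank pull has levelled off at about 6 N, so the pawl is clear. Now I wind down while watching the tangential force.

```bash
cat > down.py <<'E'
from bench import arm
from fit import *
p=np.load("p.npy"); th=float(np.load("th.npy")); f0=np.load("f0.npy")
dr=0.; hist=[]; fine=False; n=0
while th<1.75:
    th+=.008 if fine else .025
    t,r=tang(p,th)
    g=arm.move_straight(tcp(p,th)+dr*r,rate=.05,guard=6)
    s=arm.sense(); f=np.array(s["force"])-f0; ft,fr=f@t,f@r
    dr=float(np.clip(dr+.00006*fr,-.006,.006)); n+=1
    if n%4==0 or fine or g: print(round(th,3),g,"ft",round(ft,2),"fr",round(fr,2),"dr",round(dr*1e3,1),"w",round(s["width"],4),round(s["time_s"],2))
    if g or s["time_s"]>55: break
    if fine:
        if ft<.5: break
        if ft>.8*np.median(hist): fine=False
    elif len(hist)>6 and ft<.6*np.median(hist): fine=True
    else: hist.append(ft)
np.save("th.npy",th); np.save("dr.npy",dr)
E
python3 down.py
```

```text
-0.715 False ft 7.14 fr 1.05 dr 1.0 w 0.0213 16.06
-0.615 False ft 4.9 fr -1.09 dr 0.8 w 0.0215 17.06
-0.515 False ft 6.16 fr -0.29 dr 0.6 w 0.0215 18.06
-0.415 False ft 5.72 fr -0.95 dr 0.3 w 0.0213 19.06
-0.315 False ft 5.39 fr -0.87 dr 0.1 w 0.021 20.06
-0.215 False ft 7.48 fr -1.2 dr -0.1 w 0.0214 21.06
-0.115 False ft 7.02 fr -0.44 dr -0.3 w 0.0211 22.06
-0.015 False ft 6.43 fr 0.01 dr -0.4 w 0.0216 23.06
0.085 False ft 6.0 fr 0.17 dr -0.4 w 0.0213 24.06
0.185 False ft 6.11 fr -0.88 dr -0.5 w 0.0209 25.06
0.243 False ft -6.79 fr 1.82 dr -0.2 w 0.0208 25.81
```

```bash
python3 - <<'E'
from bench import arm
from fit import *
p=np.load("p.npy"); th=float(np.load("th.npy")); f0=np.load("f0.npy"); dr=float(np.load("dr.npy"))
def ft(): 
    t,r=tang(p,th); s=arm.sense(); f=np.array(s["force"])-f0; return f@t,f@r,s["time_s"],s["width"],((np.array(s["ee_pos"])-tcp(p,th)-dr*r)@t)*1e3
print(np.round(ft(),4))
for i in range(8):
    a=np.mean([ft()[0] for _ in range(3)])
    if a>-2: break
    th-=.006; arm.move_straight(tcp(p,th)+dr*tang(p,th)[1],rate=.03); print(round(th,3),np.round(ft(),4))
arm.dwell(.6); print(np.round(ft(),4)); np.save("th.npy",th)
d=arm.camera("side"); import cv2; cv2.imwrite("pics/s3.png",cv2.resize(d["frame"][160:330,260:400],None,fx=3.5,fy=3.5,interpolation=2))
E
```

```text
[-6.79020e+00  1.81720e+00  2.58083e+01  2.08000e-02 -2.21020e+00]
0.237 [-6.25810e+00  4.97200e-01  2.60583e+01  2.13000e-02 -1.82110e+00]
0.231 [-6.58700e+00 -4.59900e-01  2.63083e+01  2.17000e-02 -1.38970e+00]
0.225 [-6.21470e+00 -1.25630e+00  2.65583e+01  2.10000e-02 -9.61800e-01]
0.219 [-5.24740e+00 -2.99640e+00  2.68083e+01  2.18000e-02 -5.35300e-01]
0.213 [-1.60820e+00 -5.89400e+00  2.70583e+01  2.16000e-02 -1.54600e-01]
[-1.37590e+00 -9.80040e+00  2.76583e+01  2.17000e-02 -2.27700e-01]
```

View pics/s3.png

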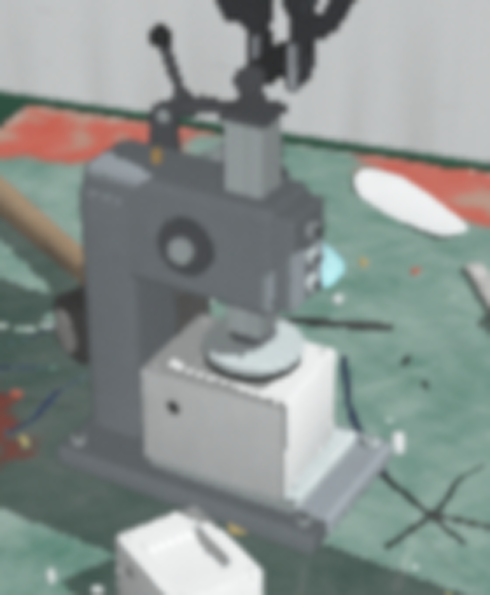

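The pad sits on the mould with the pawl clear and the tangential force near zero. Now I release, retreat and check before handing in.

```bash
python3 - <<'E'
from bench import arm
from fit import *
import cv2
arm.command_gripper(.06)
s=arm.sense(); print(s["width"],s["force"])
e=np.array(s["ee_pos"]); arm.move_straight([e[0],e[1],e[2]+.16],rate=.12)
arm.dwell(.5); d=arm.camera("side"); print(arm.sense()["time_s"],arm.sense()["force"])
cv2.imwrite("pics/s4.png",cv2.resize(d["frame"][130:330,240:420],None,fx=3,fy=3,interpolation=2))
E
```

```text
0.06001762704257584 [-0.34105917 -0.30153289 -0.37501483]
30.2167 [-0.50792275  0.5855023  -1.00155003]
```

View pics/s4.png

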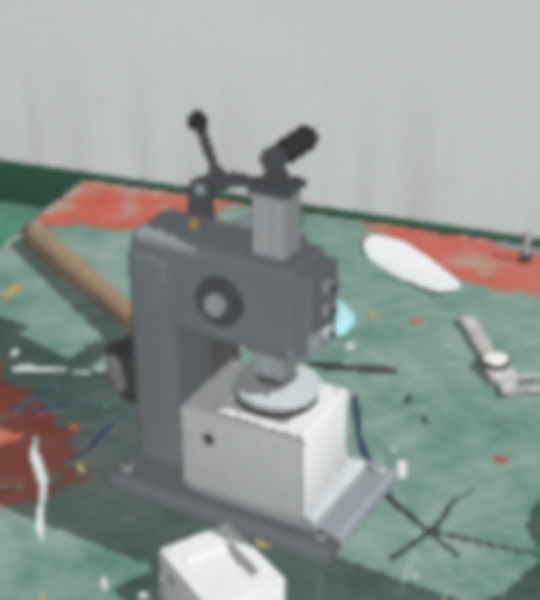

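The ram rests on the mould, the lever is over, the pawl is clear and the crank is free. Handing in.

```bash
python3 -c "
from bench import arm
print(arm.close_job())"
```

```text
the job is handed in; nothing more can be done
None
```

The job is handed in at about 30 s of 69 s: the lever is over, the pawl is clear, and the ram was wound down onto the mould and released; the last picture shows it resting there with the robot clear, but the hand-in returned no verdict.

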